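# Hold the matching plate flush on a tilted stand

## Task

One of the three ribbed aluminium plates on the bench is just as long as the sloped top face of the tilting stand. Pick that plate up by its rib, tilt it to match the slope and hold it pressed flat on the face, firmly but gently, its edges in line with the face's edges, ready for a colleague to clamp. Finish while still gripping the plate and pressing it there; do not shift the set slope of the stand, and leave the other two plates, the red tub and the cardboard box alone.

Things in the scene. Friction and masses are not known exactly. Their poses are not given: they have to be found in the camera images.
- plate_mid: the plate to hold: aluminium, 95 mm long (y), 60 mm wide (x), 8 mm thick, 0.15 to 0.3 kg, with an upright gripping rib in its middle: 14 mm thick (along y), 36 mm long (along x), top 54 mm above the underside. Lies flat, rib up; same after a half turn. Origin: centre of the underside; z up the rib.
- plate_short: look-alike, 70 mm long, leave it alone: aluminium, length along y, 60 mm wide (x), 8 mm thick, 0.15 to 0.3 kg, with an upright gripping rib in its middle: 14 mm thick (along y), 36 mm long (along x), top 54 mm above the underside. Lies flat, rib up; same after a half turn. Origin: centre of the underside; z up the rib.
- plate_long: look-alike, 120 mm long, leave it alone: aluminium, length along y, 60 mm wide (x), 8 mm thick, 0.15 to 0.3 kg, with an upright gripping rib in its middle: 14 mm thick (along y), 36 mm long (along x), top 54 mm above the underside. Lies flat, rib up; same after a half turn. Origin: centre of the underside; z up the rib.
- face (a point): centre of the stand's sloped top face: a bare flat steel rectangle, 60 mm up the slope (x, uphill) by 95 mm level across (y); z is its outward normal, up and towards the robot. The slope is set anew each time, 14 to 35 degrees from level. The face is rigid: 1 mm of push past contact gives several newtons. Its lower edge, nearest the robot, is about 60 mm above the bench.
- stand: tilting stand, fixed to the bench: dark steel base 150 by 130 mm with the hinged, 12 mm thick steel face slab on top; nothing of it stands above the face. The hinge is level and stiff (about 6 N m to shift it). Origin: under the base, about below the face, z up, x away from the robot
- face_top_edge (a point): middle of the face's upper edge, 30 mm uphill of face; axes as there
- tub: open red plastic tub, 76 mm across, 75 mm tall; origin at the centre of its underside; leave it alone
- parts_box: open cardboard parts box, 80 by 110 mm, 60 mm tall; origin at the centre of its underside; leave it alone
Things that resemble listed ones, but are neither listed nor needed, are in the scene too. What is meant by the stand is not blue, and is the smaller of those in its own colour.

How it is judged:
By the outcome, as a careful person would: the job done as asked, in the order asked, and still so for the second after the job is handed in, while the arm keeps its last pose, push and grip.
It also fails if it takes over 38 s, if anything falls off the work surface, if the arm or the gripper's body presses on something with over 40 N, if the wrist force passes 120 N, or if a joint passes its speed limit or range.

## Robot

A 6-joint arm with a two-finger parallel gripper is mounted at the origin on the work surface. World frame = base frame: x ahead of the robot, y to its left, z up, the work surface at z = 0. Lengths are in m, angles in degrees, forces in N, time in s.
With the tool pointing down it reaches from about 0.35 to 0.725 m from the base axis. Payload 6 kg.
Tool frame: the origin (TCP) lies midway between the tips of the shut fingers; the grasp point (between the pads) lies 19 mm behind it; z points along the fingers, x is the direction in which the jaws open and shut, and the axes are right-handed (so a half turn about z gives the same grasp; the last joint's range is limited). The gripper opens to 85 mm and grips with 20 to 120 N. Pads are 22 mm wide; open, the fingers measure 114 mm over their backs; the gripper's body (76 mm by 85 mm) begins 54 mm behind the grasp point. The pads swing forward as they close: fully open they stand 13 mm farther back than shut.
Start: joints at [19.12, 2.303, 4.859, 0, -92.561, -19.12], TCP at [0.6, 0, 0.231] pointing down, gripper open.
Joint ranges: [-146.85, 146.85], [-73.84, 115.35], [-62.03, 85.46], [-188.31, 113.3], [-161.28, -10.13], [-171.36, 171.36]. Speed limits (degrees/s): [147.25, 147.25, 172.46, 180, 180, 180].

## Interface

Orientations are given as a 3x3 rotation matrix whose columns are the frame's x, y, z axes.
In Python, from rig import r, get_image, job gives the robot as it stands.
- The arm moves only by the tool apply_moves, never from a script. Its argument "plan" is text: rows parted by semicolons, each of 6 numbers parted by spaces: the shift along the tool's x, y, z in mm, then the turn, a rotation vector about the tool's x, y, z in rad. A call has 1 to 8 rows; each row shifts and turns the commanded pose from where the row before left it, along the tool's axes as they then stand; what a row does not reach is not made up. A row lasts 1/8 s, in which the tool goes at most 62.5 mm and 10.7 degrees, less where a joint would pass 70% of its speed; a pose out of reach is approached as far as the arm can. A call is refused whole if a number of a shift passes 62.5 or a number of a turn 0.188, either way. A call with a gripper value outside its range is refused whole. "claw" is the finger opening in mm, from 0 to 85.4, set as the call begins (left out, the last holds). The fingers move at their own pace and stop on an object; the grip force is fixed at half the most. Time passes only in rows, so rows that do not move let the fingers close. It gives the time, the measured TCP pose, the force and the opening at its end, in the units of the state.
- r.state(): the state, without advancing time (a new reading comes with each control period).
- get_image(name): name is "scene" or "side" or "wrist"; returns a dict with "pixels" (420x560x3 uint8, red, green, blue), "range_z" (420x560 float32, m along the optical axis (not along the pixel's ray), 0 where there is no reading), "fx", "fy", "cx", "cy" (pixels), "position" and "orientation" of the camera in the world. Camera axes: x right, y up, looking along -z (the intrinsics and any distortion apply to the point x, -y, -z); pixel columns grow to the right and rows downward; lengths in m; the calibration is good to about 2 mm. A picture is of the moment at which its call begins.
- job.sign_off(): hands the job in, once; it reports no verdict.
The state is a dict: "time": time; "joints": joint angles; "joint_velocities": joint speeds; "joint_torque": joint torques, N m; "tool_pos": TCP position; "eef_rot": TCP orientation; "ft_force": force on the tool from outside, world axes, zero at the start; "torque": the same for the moment, N m; "gripper_width": opening from 0.0 (shut) to 1.0 (fully open).
Only numpy, scipy, OpenCV 4.12 (cv2) and the standard library are available. Lean on these libraries where they do the work, as an engineer would, in place of code of your own. Each camera call takes 0.05 s, during which the arm holds its last target.

## Working session

There is one attempt and no reset: what is moved stays moved. The work goes in short steps, Python scripts to look and compute and a tool call to move; the robot and the scene stay as the last step left them, time stands still between calls to the robot, and variables do not carry over. Pictures are saved under pics/ and viewed, and the job is handed in when it is done.

Besides the shell and the picture viewer there is one more tool, called by a JSON object that holds its "fn" and its "kwargs". apply_moves: Moves the arm, as the interface text tells. Its arguments: {"type":"object","properties":{"plan":{"type":"string"},"claw":{"type":"number"}},"required":["plan"]}

```bash
ls; mkdir -p pics; cat > h.py <<'E'
import numpy as np,cv2,pickle
from rig import r,get_image,job
E
python3 - <<'E'
from h import *
for n in ["scene","side","wrist"]:
    d=get_image(n); pickle.dump(d,open(f"{n}0.pkl","wb"))
    cv2.imwrite(f"pics/{n}0.png",d["pixels"][:,:,::-1])
    print(n,d["fx"],d["fy"],d["cx"],d["cy"],d["position"],np.round(d["orientation"],4).tolist(),[k for k in d])
print(r.state())
E
```

```text
pics
scene 415.05843070930587 415.05843070930587 274.7586966020276 202.90646703083172 [0.94179266 0.59881033 0.84074253] [[-0.7945, -0.4608, 0.3955], [0.6072, -0.6113, 0.5076], [0.0078, 0.6434, 0.7655]] ['pixels', 'range_z', 'fx', 'fy', 'cx', 'cy', 'position', 'orientation']
side 455.3947863492034 455.3947863492034 287.2119242748399 215.2198539077213 [0.28599705 0.88480268 0.56144009] [[-0.9381, 0.1737, -0.2996], [-0.3463, -0.4543, 0.8208], [0.0065, 0.8738, 0.4863]] ['pixels', 'range_z', 'fx', 'fy', 'cx', 'cy', 'position', 'orientation']
wrist 302.12929036067845 302.12929036067845 282.0148265596278 210.77435083240732 [ 0.59948821 -0.07515755  0.3732138 ] [[-1.0, -0.0012, 0.0014], [0.0007, -0.957, -0.29], [0.0016, -0.29, 0.957]] ['pixels', 'range_z', 'fx', 'fy', 'cx', 'cy', 'position', 'orientation']
{'time': 0.15, 'joints': array([ 1.91186032e+01,  2.33318722e+00,  4.81606450e+00, -1.90623334e-02,
       -9.25608171e+01, -1.91203181e+01]), 'joint_velocities': array([ 0.04106107, -0.07108099,  0.17436438,  0.02303603,  0.10103285,
       -0.06278207]), 'joint_torque': array([-1.71928452e-03, -3.68610263e+01,  3.47691929e+01,  6.93625420e+00,
       -4.38957781e-03, -4.53315295e-06]), 'tool_pos': array([5.99757090e-01, 5.34841756e-05, 2.30490603e-01]), 'eef_rot': array([[-9.99999028e-01,  1.51995768e-05, -1.39413634e-03],
       [ 1.53829191e-05,  9.99999991e-01, -1.31498992e-04],
       [ 1.39413432e-03, -1.31520310e-04, -9.99999020e-01]]), 'ft_force': array([-1.0212049 , -0.39178355, -0.27360207]), 'torque': array([ 0.00248191,  0.06043872, -0.06022565]), 'gripper_width': 0.9979787036678215}
```

View pics/scene0.png

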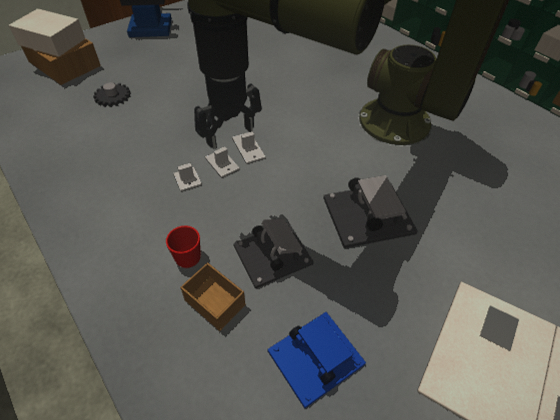

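View pics/side0.png

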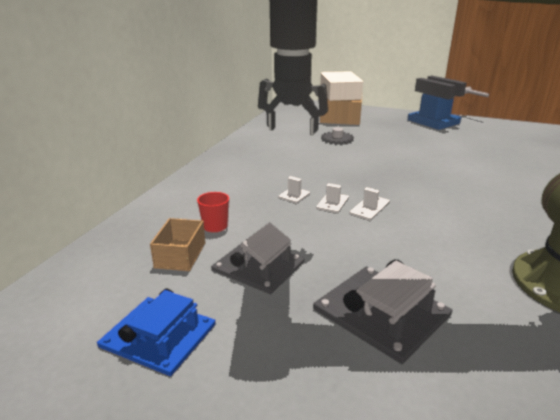

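View pics/wrist0.png

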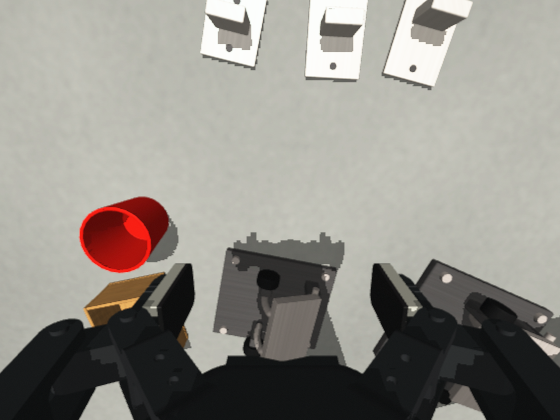

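The scene shows three plates around (187,178), (223,162) and (249,148). The smaller dark stand is at about (272,245), the larger dark one at (370,210), and there is a blue one. Next I'll get metric points.

```bash
cat >> h.py <<'E'
def pts(d,u=None,v=None):
    z=d["range_z"]; H,W=z.shape
    if u is None: u,v=np.meshgrid(np.arange(W),np.arange(H))
    zz=z[v,u]
    p=np.stack([(u-d["cx"])/d["fx"]*zz,-(v-d["cy"])/d["fy"]*zz,-zz],-1)
    return p@np.array(d["orientation"]).T+np.array(d["position"])
def proj(d,P):
    q=(np.asarray(P)-d["position"])@np.array(d["orientation"])
    return np.stack([d["cx"]+d["fx"]*q[...,0]/-q[...,2],d["cy"]-d["fy"]*q[...,1]/-q[...,2]],-1)
def ray(d,uv,h):
    uv=np.asarray(uv,float)
    q=np.stack([(uv[...,0]-d["cx"])/d["fx"],-(uv[...,1]-d["cy"])/d["fy"],-np.ones(uv.shape[:-1])],-1)@np.array(d["orientation"]).T
    t=(h-d["position"][2])/q[...,2]
    return d["position"]+q*t[...,None]
E
python3 - <<'E'
from h import *
for n,c in [("scene",(150,120,330,300)),("side",(200,170,480,340)),]:
    d=pickle.load(open(n+"0.pkl","rb")); P=pts(d)
    x0,y0,x1,y1=c
    im=d["pixels"][y0:y1,x0:x1,::-1]
    s=min(800/(x1-x0),600/(y1-y0))
    cv2.imwrite(f"pics/{n}0c.png",cv2.resize(im,None,fx=s,fy=s,interpolation=cv2.INTER_CUBIC))
    print(n,s)
    # bench plane check
    zz=P[...,2]; ok=d["range_z"]>0
    m=ok&(abs(zz)<.02); print("bench z med",np.median(zz[m]),ok.mean())
    # white plates
    px=d["pixels"].astype(int); w=(px.min(-1)>170)&(px.max(-1)-px.min(-1)<30)
    k,l,st,ce=cv2.connectedComponentsWithStats(w.astype(np.uint8))
    for i in range(1,k):
        if st[i,4]>60: 
            q=P[l==i]; print(i,st[i].tolist(),np.round(np.median(q,0),3))
E
```

```text
scene 3.3333333333333335
bench z med 0.0021947449113520756 0.9960926870748299
side 2.857142857142857
bench z med 0.00037960865101260843 0.9960076530612245
5 [321, 67, 78, 48, 1094] [ 0.742 -2.064 -0.069]
23 [138, 118, 286, 88, 4437] [ 0.794 -0.43  -0.   ]
27 [234, 126, 32, 11, 198] [ 0.99  -0.628 -0.001]
51 [433, 139, 31, 16, 280] [ 0.274 -0.729 -0.   ]
97 [444, 156, 49, 22, 480] [ 0.217 -0.555  0.   ]
150 [325, 182, 16, 6, 66] [ 0.555 -0.173  0.052]
161 [313, 187, 37, 24, 347] [ 0.551 -0.162  0.007]
165 [278, 188, 33, 14, 182] [ 0.644 -0.165  0.008]
168 [285, 191, 208, 99, 6425] [ 0.322 -0.022  0.   ]
171 [348, 192, 43, 26, 415] [ 0.448 -0.16   0.008]
209 [184, 205, 15, 13, 72] [0.869 0.02  0.   ]
219 [206, 207, 46, 45, 624] [ 0.729  0.048 -0.   ]
310 [412, 246, 19, 10, 75] [ 0.297 -0.016  0.   ]
388 [169, 277, 22, 17, 156] [0.729 0.284 0.   ]
435 [69, 287, 59, 44, 670] [0.842 0.396 0.   ]
```

View pics/scene0c.png

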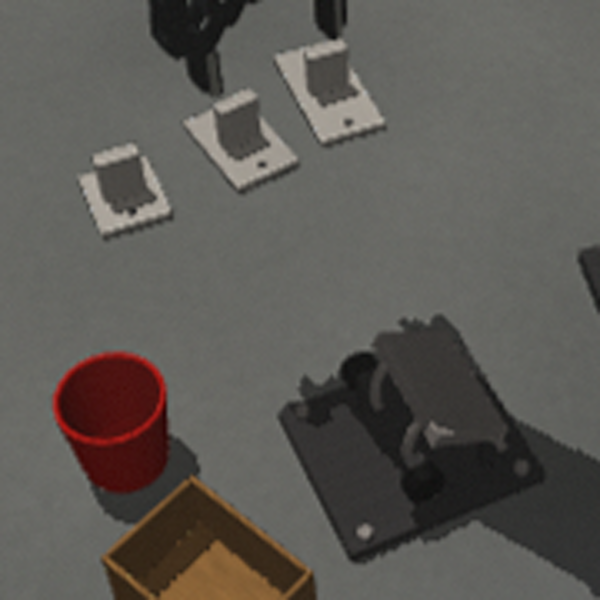

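View pics/side0c.png

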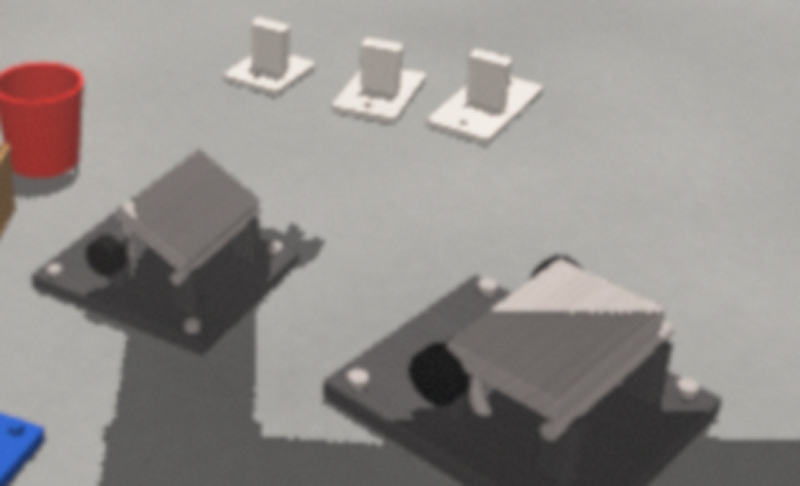

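```bash
python3 - <<'E'
from h import *
# plate slabs from height maps
for n in ["scene","side","wrist"]:
    d=pickle.load(open(n+"0.pkl","rb")); P=pts(d); px=d["pixels"].astype(int)
    z=P[...,2]; off={"scene":0,"side":0,"wrist":0}[n]
    reg=(P[...,0]>.35)&(P[...,0]<.75)&(P[...,1]>-.3)&(P[...,1]<-.08)
    print(n,"bench",np.median(z[reg&(abs(z)<.006)]))
    slab=reg&(z>.005)&(z<.012); rib=reg&(z>.045)&(z<.06)
    for nm,m in [("slab",slab),("rib",rib)]:
        k,l,st,ce=cv2.connectedComponentsWithStats(m.astype(np.uint8))
        for i in range(1,k):
            if st[i,4]>25:
                q=P[l==i][:,:2].astype(np.float32)
                (c,s,a)=cv2.minAreaRect(q); print(nm,st[i].tolist(),np.round(c,4),np.round(s,4),round(a,1),round(float(np.median(P[l==i][:,2])),4))
    # stand points
    reg=(P[...,0]>.5)&(P[...,0]<.75)&(P[...,1]>-.06)&(P[...,1]<.2)&(z>.04)&(z<.13)
    k,l,st,ce=cv2.connectedComponentsWithStats(reg.astype(np.uint8))
    for i in range(1,k):
        if st[i,4]>200: print("stand?",st[i].tolist(),P[l==i].min(0).round(3),P[l==i].max(0).round(3),np.median(px[l==i],0))
E
```

```text
scene bench 0.00201362225132512
slab [231, 134, 35, 30, 373] [ 0.4427 -0.1733] [0.1236 0.0658] 76.4 0.0097
slab [205, 153, 34, 24, 328] [ 0.541  -0.1645] [0.0966 0.061 ] 88.3 0.0097
slab [173, 167, 29, 24, 267] [ 0.6491 -0.1697] [0.0733 0.0629] 77.4 0.0095
rib [241, 131, 13, 9, 76] [ 0.4423 -0.1767] [0.0222 0.036 ] 76.3 0.0548
rib [214, 146, 13, 11, 79] [ 0.5412 -0.1654] [0.0159 0.0361] 89.8 0.0548
rib [178, 163, 14, 9, 88] [ 0.6506 -0.1708] [0.0198 0.0354] 80.0 0.0548
stand? [252, 218, 46, 42, 814] [0.551 0.106 0.041] [0.639 0.2   0.088] [57. 55. 53.]
side bench 8.639245060237943e-05
slab [279, 190, 31, 13, 202] [ 0.6507 -0.1689] [0.0712 0.0605] 76.3 0.0079
slab [317, 195, 32, 17, 282] [ 0.5411 -0.1651] [0.1007 0.0611] 86.7 0.0079
slab [350, 197, 40, 22, 390] [ 0.4431 -0.1733] [0.1261 0.0607] 75.7 0.0082
rib [288, 177, 14, 7, 67] [ 0.6505 -0.1679] [0.0171 0.037 ] 75.4 0.0521
rib [327, 184, 14, 7, 72] [ 0.5405 -0.1649] [0.0168 0.0354] 88.1 0.0519
rib [364, 188, 16, 8, 78] [ 0.4428 -0.1728] [0.0183 0.0369] 77.4 0.0521
stand? [247, 223, 45, 39, 877] [0.551 0.122 0.041] [0.621 0.2   0.086] [120. 114. 111.]
wrist bench 0.0001727259064830955
slab [201, 0, 66, 67, 2379] [ 0.6516 -0.1692] [0.0647 0.0604] 77.1 0.0082
slab [305, 0, 63, 80, 3178] [ 0.5412 -0.1576] [0.0761 0.0605] 87.3 0.0081
slab [384, 0, 73, 87, 3435] [ 0.4484 -0.1544] [0.076  0.0606] 76.2 0.0081
rib [206, 0, 41, 26, 755] [ 0.6508 -0.1716] [0.0144 0.0361] 77.2 0.054
rib [427, 0, 46, 21, 702] [ 0.4435 -0.1746] [0.0146 0.0367] 81.0 0.0537
rib [324, 6, 41, 22, 772] [ 0.5409 -0.1671] [0.0147 0.0362] 86.9 0.0539
stand? [137, 212, 24, 51, 590] [0.738 0.022 0.04 ] [0.75  0.073 0.077] [97. 12.  9.]
stand? [250, 272, 72, 88, 3602] [0.551 0.103 0.04 ] [0.64  0.2   0.086] [115. 108. 103.]
```

Middle plate: centre about (0.541,-0.166), its length (y) axis at about 87° world. Now I'll fit the face.

```bash
cat >> h.py <<'E'
def fitface(d,verbose=True,seed=None):
    P=pts(d); z=P[...,2]
    m=(P[...,0]>.52)&(P[...,0]<.68)&(P[...,1]>.06)&(P[...,1]<.26)&(z>.05)&(z<.13)&(d["range_z"]>0)
    Q=P[m]; 
    rng=np.random.default_rng(0); best=None
    for _ in range(400):
        a=Q[rng.choice(len(Q),3,False)]; nn=np.cross(a[1]-a[0],a[2]-a[0]); L=np.linalg.norm(nn)
        if L<1e-5: continue
        nn/=L; nn*=np.sign(nn[2]+1e-9)
        if nn[2]<.75: continue
        inl=abs((Q-a[0])@nn)<.0015
        if best is None or inl.sum()>best.sum(): best=inl
    for _ in range(3):
        c=Q[best].mean(0); nn=np.linalg.svd(Q[best]-c,full_matrices=False)[2][2]; nn*=np.sign(nn[2])
        best=abs((Q-c)@nn)<.0018
    I=Q[best]
    mask=np.zeros(m.shape,np.uint8); mask[m]=best
    k,l,st,_=cv2.connectedComponentsWithStats(mask); i=1+np.argmax(st[1:,4]); mask=(l==i).astype(np.uint8)
    I=P[mask>0]
    lev=np.cross([0,0,1],nn); lev/=np.linalg.norm(lev)   # level
    up=np.cross(nn,lev); 
    if up[2]<0: up=-up
    y=np.cross(nn,up)
    uv=np.stack([(I-c)@up,(I-c)@y],-1)
    (rc,rs,ra)=cv2.minAreaRect(uv.astype(np.float32))
    pc=lambda a:np.round(np.percentile(a,[0,1,99,100]),4)
    mid=[(np.percentile(uv[:,j],.5)+np.percentile(uv[:,j],99.5))/2 for j in (0,1)]
    fc=c+up*rc[0]+y*rc[1]
    if verbose:
        print("n",nn.round(4),"slope",np.degrees(np.arccos(nn[2])).round(2),"uphill yaw",np.degrees(np.arctan2(up[1],up[0])).round(2),"N",len(I))
        print(" rect",np.round(rc,4),np.round(rs,4),round(ra,2),"fc",fc.round(4), "pc",pc(uv[:,0]),pc(uv[:,1]))
    return nn,up,y,fc,mask
E
python3 - <<'E'
from h import *
for n in ["scene","side","wrist"]:
    d=pickle.load(open(n+"0.pkl","rb")); print(n)
    nn,up,y,fc,mask=fitface(d)
    im=d["pixels"][:,:,::-1].copy(); im[mask>0]=[0,255,0]
    cs,_=cv2.findContours(mask,cv2.RETR_EXTERNAL,cv2.CHAIN_APPROX_NONE)
    x,yy,w,h=cv2.boundingRect(cs[0]); 
    im=im[max(0,yy-30):yy+h+30,max(0,x-40):x+w+40]
    cv2.imwrite(f"pics/{n}f.png",cv2.resize(im,(390,390*im.shape[0]//im.shape[1]),interpolation=cv2.INTER_NEAREST))
ims=[cv2.imread(f"pics/{n}f.png") for n in ["scene","side"]]
h=min(i.shape[0] for i in ims); cv2.imwrite("pics/ff.png",np.hstack([i[:h] for i in ims]))
E
```

```text
scene
n [-0.4285  0.0918  0.8989] slope 25.99 uphill yaw -12.1 N 636
 rect [-0.0009 -0.0012] [0.0626 0.0969] 0.8 fc [0.5874 0.1723 0.0737] pc [-0.0321 -0.0306  0.0286  0.0307] [-0.0501 -0.0486  0.0456  0.0473]
side
n [-0.43    0.0875  0.8986] slope 26.03 uphill yaw -11.51 N 897
 rect [ 0.0004 -0.0016] [0.0597 0.0966] 0.05 fc [0.588  0.1726 0.0717] pc [-0.0295 -0.0292  0.0298  0.0303] [-0.0499 -0.0479  0.0456  0.0467]
wrist
n [-0.4321  0.0875  0.8976] slope 26.16 uphill yaw -11.45 N 2482
 rect [-0.0012  0.0033] [0.0609 0.087 ] 0.29 fc [0.5864 0.1656 0.0718] pc [-0.0318 -0.0302  0.0287  0.0294] [-0.0403 -0.0391  0.0447  0.0467]
```

View pics/ff.png

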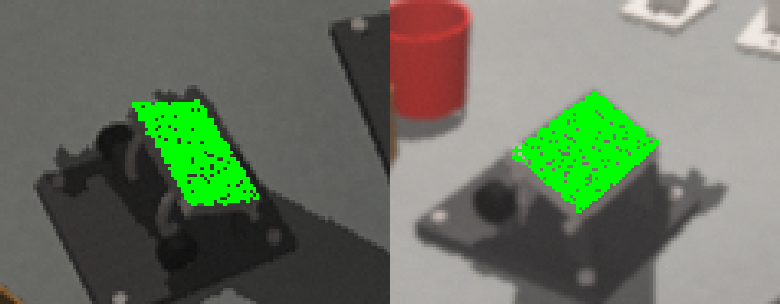

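View pics/wristf.png

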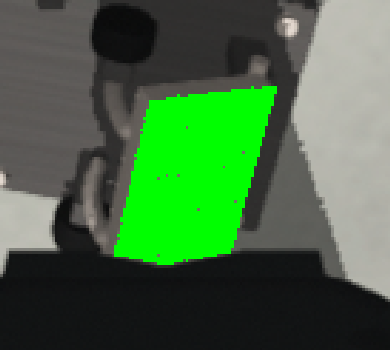

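The smaller dark stand's face is cleanly segmented: slope about 26.1°, uphill yaw about -11.5°, centre about (0.588,0.172,0.072). In the wrist view the gripper body clips its far edge, so I'll take one closer wrist look from further left before grasping.

{"fn": "apply_moves", "kwargs": {"plan": "0 30 0 0 0 0;0 40 0 0 0 0;0 20 0 0 0 0;0 0 0 0 0 0;0 0 0 0 0 0", "claw": 85}}

```text
time: 0.78
tool_pos: [0.6, 0.0895, 0.2312]
eef_rot: [[-1.0, 0.0, -0.0], [0.0, 1.0, -0.0], [0.0, -0.0, -1.0]]
ft_force: [0.4, 0.3, -0.7]
gripper_width: 0.994
```

```bash
python3 - <<'E'
from h import *
d=get_image("wrist"); pickle.dump(d,open("wrist1.pkl","wb"))
nn,up,y,fc,mask=fitface(d)
im=d["pixels"][:,:,::-1].copy(); cs,_=cv2.findContours(mask,cv2.RETR_EXTERNAL,cv2.CHAIN_APPROX_NONE)
c=max(cs,key=cv2.contourArea); cv2.drawContours(im,[c],-1,(0,255,0),1)
# predicted outline
cor=[fc+a*.03*up+b*.0475*y for a,b in [(1,1),(1,-1),(-1,-1),(-1,1)]]
cv2.polylines(im,[proj(d,cor).round().astype(int)],True,(0,0,255),1)
cv2.imwrite("pics/wrist1.png",im); s=r.state(); print(s["time"],s["tool_pos"],s["joints"],s["ft_force"])
E
```

```text
n [-0.4299  0.0882  0.8985] slope 26.03 uphill yaw -11.59 N 3558
 rect [-0.0017  0.0021] [0.0952 0.0613] 89.8 fc [0.5875 0.1703 0.0719] pc [-0.0324 -0.0309  0.0281  0.0288] [-0.0456 -0.0446  0.0484  0.0498]
0.825 [0.60002607 0.08925735 0.23130901] [ 2.73668301e+01  3.31644798e+00  5.90958998e+00  9.19698829e-03
 -9.26040326e+01 -2.74071137e+01] [ 0.616737   -0.50040918  0.29299439]
```

View pics/wrist1.png

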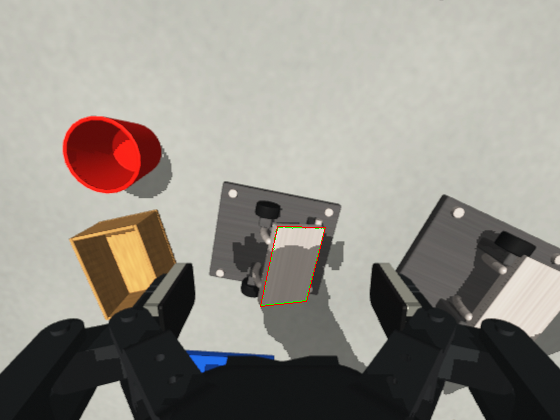

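```bash
cat >> h.py <<'E'
from scipy.spatial.transform import Rotation as Ro
def rows(tp,tR,n,p=None,R=None):
    s=r.state()
    p=s["tool_pos"] if p is None else np.array(p); R=s["eef_rot"] if R is None else np.array(R)
    rv=Ro.from_matrix(R.T@tR).as_rotvec()
    step=Ro.from_rotvec(rv/n).as_matrix(); dp=(np.array(tp)-p)/n
    print("n",n,"turn/row",np.round(rv/n,4),"deg",np.degrees(np.linalg.norm(rv))/n)
    for i in range(n):
        print(*np.round(1000*R.T@dp,1),"|",*np.round(rv/n,4)); R=R@step
def Rdown(yaw):
    a=np.radians(yaw); x=np.array([np.cos(a),np.sin(a),0]); z=np.array([0,0,-1.]); return np.stack([x,np.cross(z,x),z],1)
N=np.array([-.4299,.0880,.8986]); N/=np.linalg.norm(N)
FC=np.array([.5875,.171,.072])
_y=np.cross([0,0,1],N)*-1; _y/=np.linalg.norm(_y); _y*=np.sign(_y[1]); FY=_y; FU=np.cross(FY,N)
RF=np.stack([FY,np.cross(-N,FY),-N],1)
E
python3 - <<'E'
from h import *
print(FU,FY,RF)
rows([.541,-.166,.15],Rdown(87),10,R=Rdown(180),p=[.6,.09,.2312])
E
```

```text
[ 0.88032774 -0.180202    0.43880555] [ 0.2005404   0.97968543 -0.        ] [[ 0.2005404   0.88032774  0.42989141]
 [ 0.97968543 -0.180202   -0.08799824]
 [-0.          0.43880555 -0.89858204]]
n 10 turn/row [0.     0.     0.1623] deg 9.299999999999999
5.9 -25.6 8.1 | 0.0 0.0 0.1623
1.7 -26.2 8.1 | 0.0 0.0 0.1623
-2.6 -26.1 8.1 | 0.0 0.0 0.1623
-6.8 -25.4 8.1 | 0.0 0.0 0.1623
-10.8 -24.0 8.1 | 0.0 0.0 0.1623
-14.5 -21.9 8.1 | 0.0 0.0 0.1623
-17.9 -19.3 8.1 | 0.0 0.0 0.1623
-20.7 -16.1 8.1 | 0.0 0.0 0.1623
-23.1 -12.6 8.1 | 0.0 0.0 0.1623
-24.8 -8.7 8.1 | 0.0 0.0 0.1623
```

{"fn": "apply_moves", "kwargs": {"plan": "6 -26 8 0 0 0.162;2 -26 8 0 0 0.162;-3 -26 8 0 0 0.162;-7 -25 8 0 0 0.162;-11 -24 8 0 0 0.162;-15 -22 8 0 0 0.162;-18 -19 8 0 0 0.162;-21 -16 8 0 0 0.162"}}

```text
time: 1.82
tool_pos: [0.5539, -0.1173, 0.1672]
eef_rot: [[-0.265, 0.964, 0.0], [0.964, 0.265, -0.0], [-0.0, 0.0, -1.0]]
ft_force: [0.1, -0.7, -0.2]
gripper_width: 0.993
```

{"fn": "apply_moves", "kwargs": {"plan": "-23 -13 8 0 0 0.162;-25 -9 8 0 0 0.162;0 0 0 0 0 0;0 0 0 0 0 0"}}

```text
time: 2.33
tool_pos: [0.542, -0.1673, 0.1517]
eef_rot: [[0.048, 0.999, 0.001], [0.999, -0.048, -0.0], [-0.0, 0.001, -1.0]]
ft_force: [-0.2, -0.2, 0.4]
gripper_width: 0.995
```

```bash
python3 - <<'E'
from h import *
d=get_image("wrist"); pickle.dump(d,open("wrist2.pkl","wb"))
P=pts(d); z=P[...,2]
reg=(P[...,0]>.35)&(P[...,0]<.75)&(P[...,1]>-.3)&(P[...,1]<-.08)
for nm,m in [("slab",reg&(z>.005)&(z<.012)),("rib",reg&(z>.047)&(z<.06))]:
    k,l,st,ce=cv2.connectedComponentsWithStats(m.astype(np.uint8))
    for i in range(1,k):
        if st[i,4]>150:
            q=P[l==i][:,:2].astype(np.float32); (c,s,a)=cv2.minAreaRect(q); print(nm,st[i].tolist(),np.round(c,4),np.round(s,4),round(a,1))
cv2.imwrite("pics/wrist2.png",d["pixels"][:,:,::-1]); s=r.state(); print(s["time"],s["tool_pos"],s["joints"],s["ft_force"])
rows([.541,-.166,.02],Rdown(87),4)
E
```

```text
slab [199, 40, 144, 98, 8719] [ 0.4431 -0.1754] [0.1205 0.0602] 76.2
slab [235, 167, 100, 60, 5036] [ 0.5412 -0.1666] [0.095  0.0602] 87.1
slab [249, 265, 73, 59, 2557] [ 0.6512 -0.1711] [0.0702 0.0612] 77.0
rib [254, 58, 26, 55, 995] [ 0.4432 -0.1754] [0.0141 0.0361] 76.3
rib [276, 189, 17, 43, 704] [ 0.541 -0.167] [0.0135 0.0362] 87.4
rib [275, 303, 21, 37, 555] [ 0.651  -0.1713] [0.0141 0.0368] 76.8
2.375 [ 0.54218026 -0.16693012  0.15173066] [ 3.15615927e+00 -2.39193024e+00 -8.10988517e+00  4.65240457e-03
 -8.42491890e+01 -9.58978928e+01] [0.04317661 0.05477745 0.36499792]
n 4 turn/row [0.0001 0.     0.0011] deg 0.06521256522669767
0.2 -0.3 32.9 | 0.0001 0.0 0.0011
0.2 -0.3 32.9 | 0.0001 0.0 0.0011
0.2 -0.3 32.9 | 0.0001 0.0 0.0011
0.2 -0.3 32.9 | 0.0001 0.0 0.0011
```

View pics/wrist2.png

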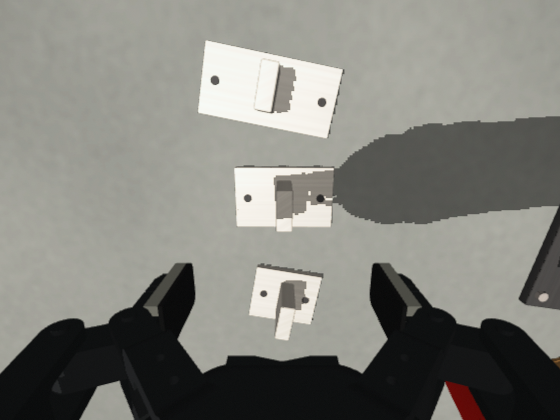

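Wrist view: the three plates are stacked, the 120 mm one at the top (270,85), mid (284,197), 70 mm below. Mid measures 95.0 x 60.2 at (0.541,-0.167), yaw 87.2, and the tool is right above it. Going down.

{"fn": "apply_moves", "kwargs": {"plan": "0 -1 38 0 0 0.003;0 0 38 0 0 0;0 0 30 0 0 0;0 0 18 0 0 0;0 0 9 0 0 0;0 0 0 0 0 0;0 0 0 0 0 0"}}

```text
time: 3.25
tool_pos: [0.5419, -0.167, 0.0197]
eef_rot: [[0.052, 0.999, 0.002], [0.999, -0.052, -0.0], [-0.0, 0.002, -1.0]]
ft_force: [0.6, -0.2, -0.1]
gripper_width: 0.998
```

{"fn": "apply_moves", "kwargs": {"plan": "0 0 0 0 0 0;0 0 0 0 0 0;0 0 0 0 0 0;0 0 0 0 0 0;0 0 0 0 0 0;0 0 0 0 0 0", "claw": 0}}

```text
time: 4.0
tool_pos: [0.5412, -0.1669, 0.0185]
eef_rot: [[0.052, 0.999, 0.0], [0.999, -0.052, -0.0], [0.0, 0.0, -1.0]]
ft_force: [-0.6, 1.8, 1.9]
gripper_width: 0.16
```

{"fn": "apply_moves", "kwargs": {"plan": "0 0 0 0 0 0;0 0 -10 0 0 0;0 0 -30 0 0 0;0 0 -40 0 0 0;0 0 -40 0 0 0;0 0 -20 0 0 0;0 0 0 0 0 0;0 0 0 0 0 0"}}

```text
time: 5.0
tool_pos: [0.5401, -0.1666, 0.1559]
eef_rot: [[0.052, 0.999, -0.003], [0.999, -0.052, 0.001], [0.001, -0.003, -1.0]]
ft_force: [-0.2, 0.2, -2.1]
gripper_width: 0.153
```

```bash
python3 - <<'E'
from h import *
d=get_image("wrist"); pickle.dump(d,open("wrist3.pkl","wb")); e=get_image("side"); pickle.dump(e,open("side3.pkl","wb"))
cv2.imwrite("pics/w3.png",np.hstack([cv2.resize(i["pixels"][:,:,::-1],(400,300)) for i in (d,e)]))
s=r.state(); print(s)
E
```

```text
{'time': 5.1, 'joints': array([ 3.15924602e+00, -2.53336271e+00, -7.78810619e+00, -3.55735487e-02,
       -8.49499436e+01, -9.61520968e+01]), 'joint_velocities': array([ 0.08555358, -0.08251666,  0.38942699,  0.26417371, -0.12227617,
        0.07293229]), 'joint_torque': array([-3.77558070e-03, -3.41095877e+01,  3.63049257e+01,  7.44223952e+00,
       -1.59663479e-03,  4.40476549e-05]), 'tool_pos': array([ 0.54016836, -0.16676955,  0.1559905 ]), 'eef_rot': array([[ 5.22674494e-02,  9.98626630e-01, -3.60109435e-03],
       [ 9.98633096e-01, -5.22662709e-02,  4.20643645e-04],
       [ 2.31850173e-04, -3.61815797e-03, -9.99993428e-01]]), 'ft_force': array([-0.04132625, -0.35699434, -2.32821735]), 'torque': array([ 0.00648845, -0.00366426, -0.00252878]), 'gripper_width': 0.15428514275054775}
```

View pics/w3.png

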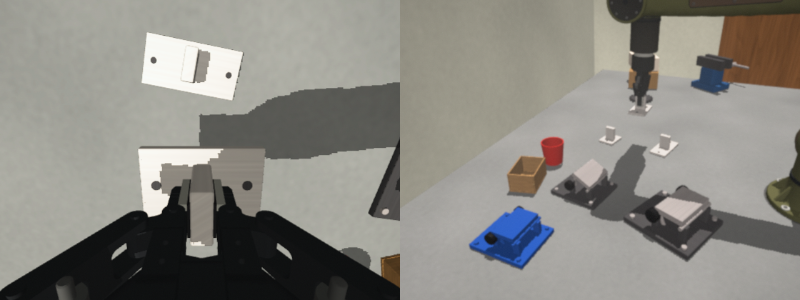

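Held: plate edges visible in the wrist view, the other plates undisturbed. Measuring the plate in the tool frame.

```bash
cat >> h.py <<'E'
def inhand(d,s):
    R=np.array(s["eef_rot"]); P=(pts(d)-s["tool_pos"])@R
    m=(abs(P[...,0])<.07)&(P[...,1]>-.06)&(P[...,1]<.05)&(abs(P[...,2]-.0105)<.008)&(d["range_z"]>0)
    px=d["pixels"].astype(int)
    m&=(px.min(-1)>60)
    k,l,st,_=cv2.connectedComponentsWithStats(m.astype(np.uint8)); i=1+np.argmax(st[1:,4]); 
    I=P[m&np.isin(l,[j for j in range(1,k) if st[j,4]>100])]
    A=np.c_[I[:,:2],np.ones(len(I))]; co,*_=np.linalg.lstsq(A,I[:,2],rcond=None)
    res=I[:,2]-A@co; g=abs(res)<.0015; co,*_=np.linalg.lstsq(A[g],I[g,2],rcond=None); I=I[g]
    print("inhand N",len(I),"tilt deg x,y",np.degrees(co[:2]).round(2),"z0",co[2].round(4))
    print(" x",np.percentile(I[:,0],[0,.5,99.5,100]).round(4),"y",np.percentile(I[:,1],[0,.5,1]).round(4))
    # near edge line: min y by x bins
    b=np.arange(-.044,.0441,.004); xs,ys=[],[]
    for a in b:
        q=I[abs(I[:,0]-a)<.002]
        if len(q)>5: xs.append(a); ys.append(np.percentile(q[:,1],2))
    f=np.polyfit(xs,ys,1); print(" near edge y0",f[1].round(4),"angle",np.degrees(f[0]).round(2))
    return co
E
python3 - <<'E'
from h import *
d=pickle.load(open("wrist3.pkl","rb")); inhand(d,r.state())
E
```

```text
inhand N 10627 tilt deg x,y [-0.01 -0.16] z0 0.0105
 x [-0.0485 -0.0479  0.046   0.0466] y [-0.0304 -0.03   -0.0298]
 near edge y0 -0.0295 angle 0.1
```

```bash
cat >> h.py <<'E'
def tgt(h): return FC+N*h-RF@np.array([-.0009,.0003,.0185])
E
python3 - <<'E'
from h import *
print(tgt(.06),tgt(0))
rows(tgt(.06),RF,10)
E
```

```text
[0.55366991 0.17884364 0.14240705] [0.5794634  0.17356374 0.08849213]
n 10 turn/row [-0.0457 -0.0034  0.0147] deg 2.757764113304618
34.6 -0.5 1.4 | -0.0457 -0.0034 0.0147
34.6 -1.0 1.2 | -0.0457 -0.0034 0.0147
34.6 -1.6 1.0 | -0.0457 -0.0034 0.0147
34.5 -2.1 0.8 | -0.0457 -0.0034 0.0147
34.5 -2.7 0.6 | -0.0457 -0.0034 0.0147
34.5 -3.2 0.4 | -0.0457 -0.0034 0.0147
34.4 -3.7 0.1 | -0.0457 -0.0034 0.0147
34.4 -4.2 -0.2 | -0.0457 -0.0034 0.0147
34.3 -4.7 -0.5 | -0.0457 -0.0034 0.0147
34.2 -5.2 -0.9 | -0.0457 -0.0034 0.0147
```

{"fn": "apply_moves", "kwargs": {"plan": "20 0 1 -0.046 -0.003 0.015;34 -1 1 -0.046 -0.003 0.015;35 -2 1 -0.046 -0.003 0.015;35 -2 1 -0.046 -0.003 0.015;35 -3 1 -0.046 -0.003 0.015;35 -3 0 -0.046 -0.004 0.015;35 -4 0 -0.046 -0.004 0.015;34 -4 0 -0.045 -0.004 0.014"}}

```text
time: 6.1
tool_pos: [0.5509, 0.0975, 0.1465]
eef_rot: [[0.173, 0.919, 0.353], [0.985, -0.16, -0.067], [-0.006, 0.359, -0.933]]
ft_force: [1.8, 0.9, -2.8]
gripper_width: 0.154
```

{"fn": "apply_moves", "kwargs": {"plan": "34 -5 -1 -0.045 -0.003 0.014;30 -5 -1 -0.045 -0.003 0.014;16 0 0 0 0 0;0 0 0 0 0 0;0 0 0 0 0 0;0 0 0 0 0 0"}}

```text
time: 6.85
tool_pos: [0.5566, 0.1762, 0.1458]
eef_rot: [[0.202, 0.879, 0.433], [0.979, -0.182, -0.088], [0.001, 0.442, -0.897]]
ft_force: [-0.2, -0.3, -2.0]
gripper_width: 0.156
```

```bash
python3 - <<'E'
from h import *
for n in ["wrist","side","scene"]:
    d=get_image(n); pickle.dump(d,open(n+"4.pkl","wb"))
    if n=="wrist": inhand(d,r.state())
    cv2.imwrite(f"pics/{n}4.png",d["pixels"][:,:,::-1])
s=r.state(); print(s["time"],s["tool_pos"],s["eef_rot"].round(4).tolist(),s["joints"].round(1),s["ft_force"],s["torque"])
rows(tgt(.01),RF,4)
E
```

```text
inhand N 10811 tilt deg x,y [ 0.04 -0.16] z0 0.0103
 x [-0.0489 -0.0481  0.0456  0.0463] y [-0.0301 -0.0297 -0.0295]
 near edge y0 -0.0292 angle 0.08
7.0 [0.55656304 0.17644935 0.14586576] [[0.2013, 0.8786, 0.433], [0.9795, -0.1811, -0.0879], [0.0012, 0.4418, -0.8971]] [  49.8  -19.4  -35.8   25.8  -62.7 -161.2] [ 0.28068438 -0.14243802 -3.36403681] [0.29014022 1.54666155 0.00980388]
n 4 turn/row [ 0.0008 -0.0002 -0.0003] deg 0.05220462782786118
0.4 -1.2 12.9 | 0.0008 -0.0002 -0.0003
0.4 -1.2 12.9 | 0.0008 -0.0002 -0.0003
0.4 -1.1 12.9 | 0.0008 -0.0002 -0.0003
0.4 -1.1 12.9 | 0.0008 -0.0002 -0.0003
```

View pics/wrist4.png

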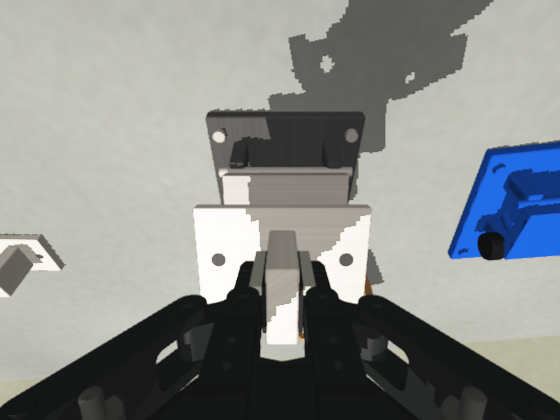

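View pics/side4.png

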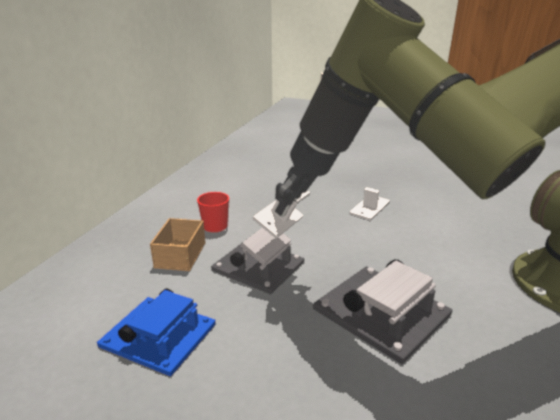

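Wrist view: the plate (edges at columns 194–371) is parallel with the face's lower edge (222–353) and roughly centred. Closing to about 8 mm.

{"fn": "apply_moves", "kwargs": {"plan": "1 -1 14 0.001 0 0;0 -1 14 0.001 0 0;1 -1 13 0.001 0 -0.001;0 -1 10 0 0 0;0 0 0 0 0 0;0 0 0 0 0 0;0 0 0 0 0 0"}}

```text
time: 7.88
tool_pos: [0.5755, 0.1755, 0.0989]
eef_rot: [[0.199, 0.88, 0.431], [0.98, -0.18, -0.087], [0.001, 0.44, -0.898]]
ft_force: [0.1, -1.1, -2.7]
gripper_width: 0.156
```

```bash
python3 - <<'E'
from h import *
for n in ["wrist","side","scene"]:
    d=get_image(n); pickle.dump(d,open(n+"5.pkl","wb"))
    if n=="wrist": inhand(d,r.state())
    c={"wrist":(150,80,420,280),"side":(200,170,340,300),"scene":(200,170,340,310)}[n]
    im=d["pixels"][c[1]:c[3],c[0]:c[2],::-1]; k=min(800/im.shape[1],600/im.shape[0])
    cv2.imwrite(f"pics/{n}5.png",cv2.resize(im,None,fx=k,fy=k,interpolation=cv2.INTER_CUBIC)); print(n,k)
s=r.state(); print(s["time"],s["tool_pos"],s["eef_rot"].round(4).tolist(),s["joints"].round(1),s["ft_force"],s["torque"])
rows(tgt(.0),RF,1)
E
```

```text
inhand N 10798 tilt deg x,y [ 0.03 -0.12] z0 0.0102
 x [-0.0487 -0.0481  0.0457  0.0464] y [-0.0299 -0.0296 -0.0294]
 near edge y0 -0.0292 angle 0.05
wrist 2.962962962962963
side 4.615384615384615
scene 4.285714285714286
8.025 [0.57539757 0.17537668 0.09862106] [[0.1995, 0.8801, 0.4308], [0.9799, -0.1796, -0.0867], [0.0011, 0.4395, -0.8983]] [  47.5  -15.1  -37.7   26.9  -56.3 -162. ] [ 0.34700413 -0.51071172 -3.20522776] [0.26346208 1.56212875 0.02841038]
n 1 turn/row [ 0.0007 -0.0014  0.0005] deg 0.09745754317457823
-1.0 -0.5 11.0 | 0.0007 -0.0014 0.0005
```

View pics/wrist5.png

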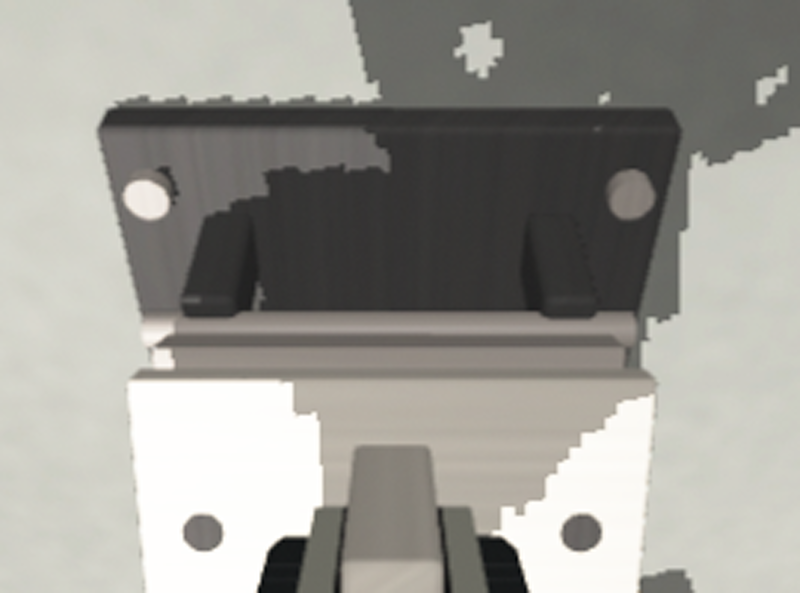

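View pics/side5.png

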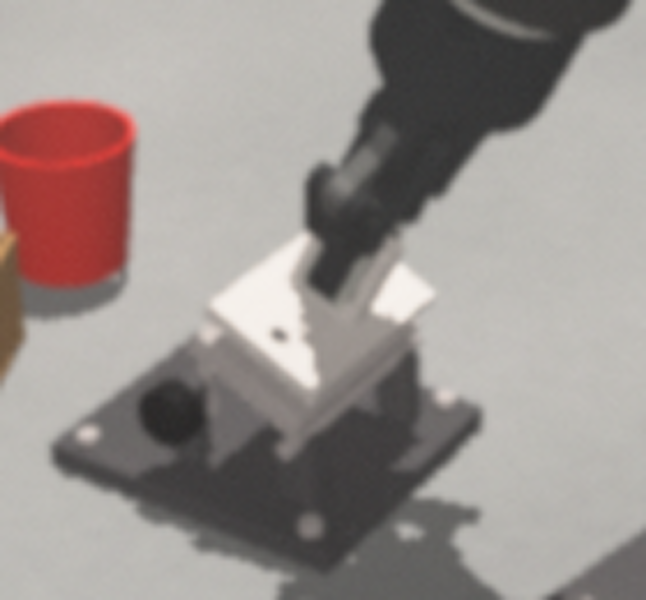

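View pics/scene5.png

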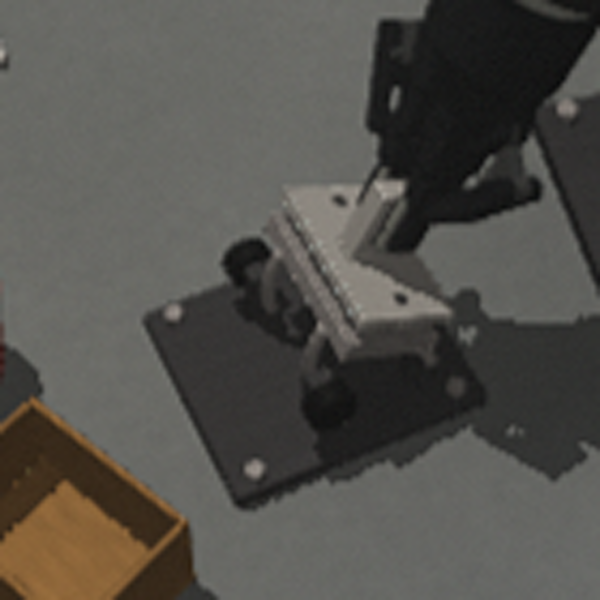

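Wrist close-up (crop): the face slab front spans about columns 155–627, the plate's near edge 130–655, parallel and near-centred. I'll quantify the lateral offset and use the edges seen in the side and scene views.

```bash
python3 - <<'E'
from h import *
d=pickle.load(open("wrist5.pkl","rb")); s=r.state(); R=s["eef_rot"]
P=(pts(d)-s["tool_pos"])@R
# slab front rows, full-res
for v in range(183,212,2):
    row=P[v,190:375]; print(v, [ (i+190,)+tuple(np.round(row[i]*1000,1)) for i in np.where(abs(np.diff(row[:,2]))>.006)[0] ][:8], np.round(P[v,282]*1000,1))
# face frame extents of plate top in side & scene, vs face
for n in ["side","scene"]:
    a=pickle.load(open(n+"5.pkl","rb")); Q=pts(a)
    f=pickle.load(open(n+"0.pkl","rb")); nn,up,y,fc,mask=fitface(f,False)
    L=(Q-fc)@np.stack([up,y,nn],1)
    h=L[...,2]; px=a["pixels"].min(-1)
    m=(abs(L[...,0])<.05)&(abs(L[...,1])<.07)&(h>.010)&(h<.024)
    k,l,st,_=cv2.connectedComponentsWithStats(m.astype(np.uint8)); 
    I=L[m]; print(n,np.median(I[:,2]),np.percentile(I[:,0],[0,.5,1,99,99.5,100]).round(4),np.percentile(I[:,1],[0,.5,1,99,99.5,100]).round(4))
    F=((pts(f)-fc)@np.stack([up,y,nn],1))[mask>0]; print("  face",np.percentile(F[:,0],[0,.5,1,99,99.5,100]).round(4),np.percentile(F[:,1],[0,.5,1,99,99.5,100]).round(4))
E
```

```text
183 [(np.int64(196), np.float64(-71.2), np.float64(-24.1), np.float64(98.6)), (np.int64(211), np.float64(-55.4), np.float64(-27.2), np.float64(83.5)), (np.int64(235), np.float64(-33.5), np.float64(-31.9), np.float64(60.7)), (np.int64(327), np.float64(32.9), np.float64(-27.4), np.float64(82.4)), (np.int64(351), np.float64(41.7), np.float64(-35.7), np.float64(41.9)), (np.int64(365), np.float64(61.9), np.float64(-27.2), np.float64(83.2))] [ -1.3 -27.2  83.3]
185 [(np.int64(197), np.float64(-70.8), np.float64(-22.3), np.float64(99.5)), (np.int64(198), np.float64(-65.7), np.float64(-25.5), np.float64(84.3)), (np.int64(363), np.float64(49.6), np.float64(-34.2), np.float64(43.3)), (np.int64(365), np.float64(62.4), np.float64(-25.4), np.float64(84.4))] [ -1.3 -34.3  43.1]
187 [(np.int64(197), np.float64(-71.1), np.float64(-20.6), np.float64(99.8)), (np.int64(198), np.float64(-66.4), np.float64(-23.5), np.float64(86.4)), (np.int64(364), np.float64(49.8), np.float64(-33.3), np.float64(41.5)), (np.int64(365), np.float64(63.6), np.float64(-23.0), np.float64(88.3))] [ -1.3 -33.3  41.6]
189 [(np.i
[... 3620 characters left out ...]
4(46.2), np.float64(-27.9), np.float64(11.4))] [ -1.3 -28.4   9.8]
211 [(np.int64(193), np.float64(-79.5), np.float64(3.4), np.float64(111.0)), (np.int64(371), np.float64(45.6), np.float64(-27.5), np.float64(9.2))] [ -1.3 -27.4   9.5]
side 0.01953179635090751 [-0.0294 -0.0291 -0.029   0.0304  0.0307  0.0314] [-0.0478 -0.0464 -0.0447  0.0488  0.0493  0.0501]
  face [-0.0299 -0.0298 -0.0296  0.0294  0.0297  0.0299] [-0.0483 -0.047  -0.0462  0.0472  0.0478  0.0483]
scene 0.019429633538603008 [-0.0304 -0.0297 -0.0288  0.0307  0.0313  0.0328] [-0.0478 -0.0473 -0.0471  0.0477  0.048   0.0481]
  face [-0.0313 -0.03   -0.0297  0.0294  0.0302  0.0316] [-0.0489 -0.0477 -0.0474  0.0468  0.0474  0.0485]
```

Wrist, side and scene agree within about 1 mm: the plate is about 0.6 mm too far uphill and 0–1 mm too far to +y, with an 11 mm gap. Correcting and approaching.

{"fn": "apply_moves", "kwargs": {"plan": "-0.5 -0.6 4 0.001 -0.001 0;0 0 4 0 0 0;0 0 1.5 0 0 0;0 0 0 0 0 0;0 0 0 0 0 0"}}

```text
time: 8.65
tool_pos: [0.5788, 0.174, 0.0895]
eef_rot: [[0.2, 0.881, 0.429], [0.98, -0.18, -0.088], [-0.0, 0.438, -0.899]]
ft_force: [0.3, 0.1, -3.3]
gripper_width: 0.153
```

{"fn": "apply_moves", "kwargs": {"plan": "0 0 0.5 0 0 0;0 0 0 0 0 0"}}

```text
time: 8.9
tool_pos: [0.579, 0.174, 0.0889]
eef_rot: [[0.2, 0.881, 0.429], [0.98, -0.18, -0.088], [-0.0, 0.438, -0.899]]
ft_force: [0.4, -0.5, -2.3]
gripper_width: 0.154
```

{"fn": "apply_moves", "kwargs": {"plan": "0 0 0.5 0 0 0;0 0 0 0 0 0"}}

```text
time: 9.15
tool_pos: [0.5792, 0.1739, 0.0884]
eef_rot: [[0.2, 0.881, 0.429], [0.98, -0.18, -0.088], [-0.001, 0.438, -0.899]]
ft_force: [0.1, 0.5, -2.9]
gripper_width: 0.154
```

{"fn": "apply_moves", "kwargs": {"plan": "0 0 0.5 0 0 0;0 0 0 0 0 0"}}

```text
time: 9.4
tool_pos: [0.5794, 0.1738, 0.088]
eef_rot: [[0.2, 0.881, 0.429], [0.98, -0.18, -0.088], [-0.0, 0.438, -0.899]]
ft_force: [-0.1, -0.3, -2.8]
gripper_width: 0.156
```

{"fn": "apply_moves", "kwargs": {"plan": "0 0 0.5 0 0 0;0 0 0 0 0 0"}}

```text
time: 9.65
tool_pos: [0.5795, 0.1738, 0.088]
eef_rot: [[0.2, 0.881, 0.429], [0.98, -0.18, -0.088], [-0.001, 0.438, -0.899]]
ft_force: [-6.4, 0.4, 0.5]
gripper_width: 0.153
```

{"fn": "apply_moves", "kwargs": {"plan": "0 0 0.5 0 0 0;0 0 0 0 0 0"}}

```text
time: 9.9
tool_pos: [0.5795, 0.1738, 0.088]
eef_rot: [[0.2, 0.881, 0.429], [0.98, -0.18, -0.088], [-0.001, 0.438, -0.899]]
ft_force: [-12.8, 0.2, 4.9]
gripper_width: 0.155
```

Contact, about 12 N normal, with about 8 N tangential (the arm pulling uphill). Relaxing the tangential part.

{"fn": "apply_moves", "kwargs": {"plan": "0 -0.5 0.2 0 0 0;0 0 0 0 0 0"}}

```text
time: 10.15
tool_pos: [0.5795, 0.1738, 0.0879]
eef_rot: [[0.2, 0.88, 0.43], [0.98, -0.18, -0.088], [-0.001, 0.439, -0.899]]
ft_force: [-9.9, -1.3, 5.0]
gripper_width: 0.157
```

```bash
cat >> h.py <<'E'
def frc():
    s=r.state(); f=s["ft_force"]-np.array([.1,-.2,-2.8]); print(s["time"],"F normal",(f@N).round(1),"uphill",(f@FU).round(1),"level",(f@FY).round(1),"torque(tool)",((s["torque"]-np.array([.26,1.56,.03]))@RF).round(2),"grip",s["gripper_width"].round(3)); return s
E
python3 - <<'E'
from h import *
s=frc(); print(s["tool_pos"],s["joints"].round(1)); rows(tgt(0),RF,1)
for n in ["wrist","side","scene"]:
    d=get_image(n); pickle.dump(d,open(n+"6.pkl","wb"))
    if n=="wrist": inhand(d,s)
    c={"wrist":(150,80,420,280),"side":(200,170,340,300),"scene":(200,170,340,310)}[n]
    im=d["pixels"][c[1]:c[3],c[0]:c[2],::-1]; k=min(800/im.shape[1],600/im.shape[0])
    cv2.imwrite(f"pics/{n}6.png",cv2.resize(im,None,fx=k,fy=k,interpolation=cv2.INTER_CUBIC))
for n in ["side","scene"]:
    a=pickle.load(open(n+"6.pkl","rb")); Q=pts(a)
    f=pickle.load(open(n+"0.pkl","rb")); nn,up,y,fc,mask=fitface(f,False)
    L=(Q-fc)@np.stack([up,y,nn],1); h=L[...,2]
    m=(abs(L[...,0])<.05)&(abs(L[...,1])<.07)&(h>.005)&(h<.011); I=L[m]
    print(n,np.median(I[:,2]),np.percentile(I[:,0],[0,.5,1,99,99.5,100]).round(4),np.percentile(I[:,1],[0,.5,1,99,99.5,100]).round(4))
    A=np.c_[I[:,:2],np.ones(len(I))]; co,*_=np.linalg.lstsq(A,I[:,2],rcond=None); print("  tilt vs face",np.degrees(co[:2]).round(2))
E
```

```text
Traceback (most recent call last):
  File "h.py", line 84, in frc
    s=r.state(); f=s["ft_force"]-np.array([.1,-.2,-2.8]); print(s["time"],"F normal",(f@N).round(1),"uphill",(f@FU).round(1),"level",(f@FY).round(1),"torque(tool)",((s["torque"]-np.array([.26,1.56,.03]))@RF).round(2),"grip",s["gripper_width"].round(3)); return s
                                                                                                                                                                                                                                ^^^^^^^^^^^^^^^^^^^^^^^^
AttributeError: 'float' object has no attribute 'round'
```

```bash
sed -i 's/s\["gripper_width"\].round(3)/s["gripper_width"]/' h.py
cat > chk.py <<'E'
from h import *
import sys; t=sys.argv[1]
s=frc(); print(s["tool_pos"],s["joints"].round(1)); rows(tgt(0),RF,1)
for n in ["wrist","side","scene"]:
    d=get_image(n); pickle.dump(d,open(n+t+".pkl","wb"))
    if n=="wrist": inhand(d,s)
    c={"wrist":(150,80,420,280),"side":(200,170,340,300),"scene":(200,170,340,310)}[n]
    im=d["pixels"][c[1]:c[3],c[0]:c[2],::-1]; k=min(800/im.shape[1],600/im.shape[0])
    cv2.imwrite(f"pics/{n}{t}.png",cv2.resize(im,None,fx=k,fy=k,interpolation=cv2.INTER_CUBIC))
for n in ["side","scene"]:
    a=pickle.load(open(n+t+".pkl","rb")); Q=pts(a)
    f=pickle.load(open(n+"0.pkl","rb")); nn,up,y,fc,mask=fitface(f,False)
    L=(Q-fc)@np.stack([up,y,nn],1); h=L[...,2]
    m=(abs(L[...,0])<.05)&(abs(L[...,1])<.07)&(h>.005)&(h<.011); I=L[m]
    print(n,np.median(I[:,2]),np.percentile(I[:,0],[0,.5,1,99,99.5,100]).round(4),np.percentile(I[:,1],[0,.5,1,99,99.5,100]).round(4))
    A=np.c_[I[:,:2],np.ones(len(I))]; co,*_=np.linalg.lstsq(A,I[:,2],rcond=None); print("  tilt vs face",np.degrees(co[:2]).round(2))
E
python3 chk.py 6
```

```text
10.15 F normal 11.2 uphill -5.2 level -3.0 torque(tool) [ 1.65 -0.78  0.  ] grip 0.15657888974794937
[0.57947502 0.17381637 0.08788944] [  46.9  -14.   -38.1   27.2  -54.9 -162.2]
n 1 turn/row [0.0001 0.0004 0.0005] deg 0.0355809397077236
-0.3 0.3 -0.5 | 0.0001 0.0004 0.0005
inhand N 10791 tilt deg x,y [ 0.02 -0.2 ] z0 0.0102
 x [-0.0486 -0.0481  0.0457  0.0464] y [-0.0299 -0.0297 -0.0295]
 near edge y0 -0.0292 angle 0.02
side 0.007987132794719833 [-0.0303 -0.0301 -0.03    0.0291  0.0296  0.0301] [-0.0497 -0.0474 -0.0469  0.0477  0.0483  0.0493]
  tilt vs face [ 0.17 -0.04]
scene 0.007873089518900495 [-0.0318 -0.0305 -0.0304  0.0298  0.0304  0.0314] [-0.0497 -0.0486 -0.0481  0.0465  0.0467  0.047 ]
  tilt vs face [-0.18 -0.02]
```

View pics/wrist6.png

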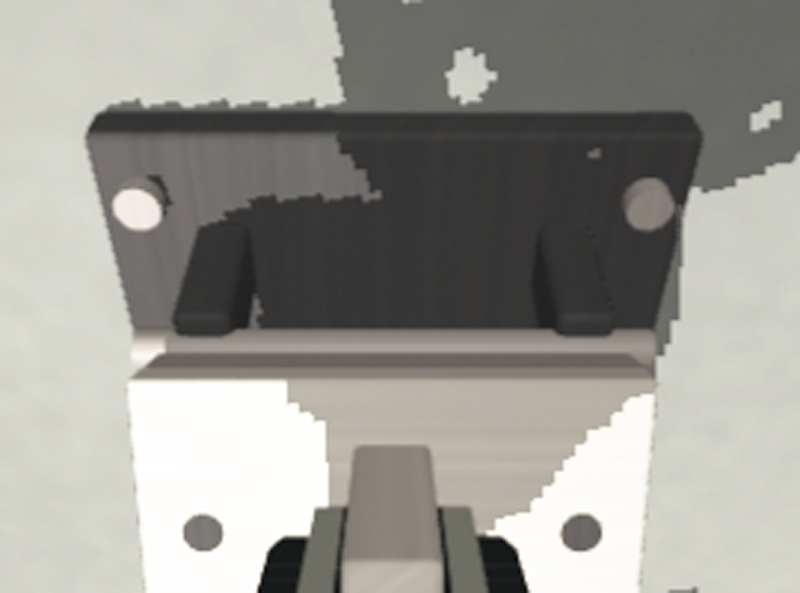

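View pics/scene6.png

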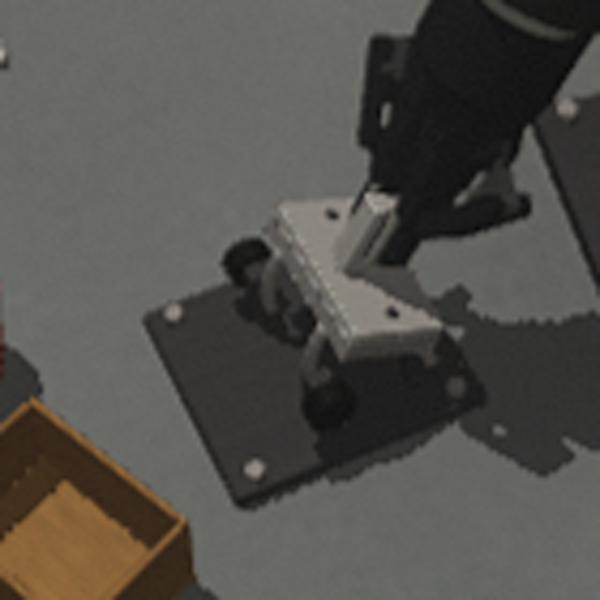

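View pics/side6.png

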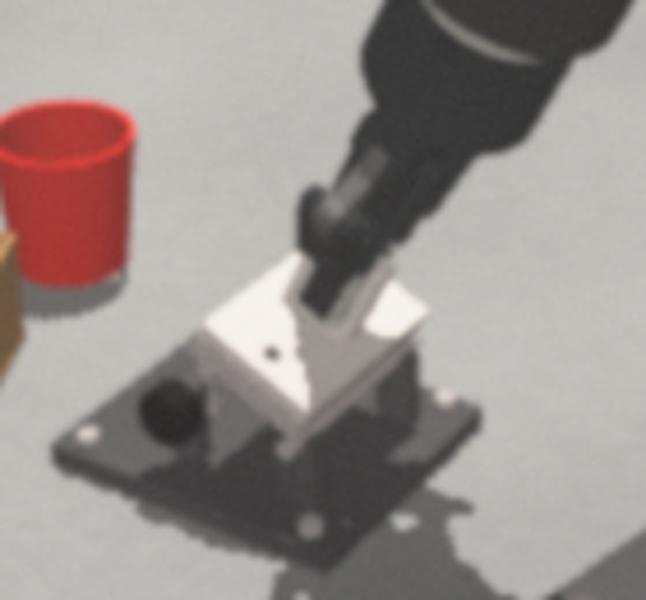

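The plate lies flat: top 8 mm above the old face plane, tilt difference ≤0.2°, edges within about 0.5–1 mm in all views. I'll trim the remaining tangential load and press slightly more.

{"fn": "apply_moves", "kwargs": {"plan": "-0.3 -0.5 0.3 0 0 0;0 0 0 0 0 0;0 0 0 0 0 0"}}

```text
time: 10.68
tool_pos: [0.5795, 0.1739, 0.0879]
eef_rot: [[0.2, 0.88, 0.431], [0.98, -0.18, -0.088], [0.0, 0.44, -0.898]]
ft_force: [-8.1, 0.0, 4.2]
gripper_width: 0.156
```

```bash
python3 -c "
from h import *
s=frc(); print(s['tool_pos'])"
```

```text
10.675 F normal 9.9 uphill -4.1 level -1.4 torque(tool) [ 1.03 -0.64  0.02] grip 0.15634684320692094
[0.57946092 0.17385259 0.08786255]
```

{"fn": "apply_moves", "kwargs": {"plan": "0 -0.5 0.5 0 0 0;0 -0.2 0.3 0 0 0;0 0 0 0 0 0;0 0 0 0 0 0"}}

```text
time: 11.18
tool_pos: [0.5795, 0.1739, 0.0879]
eef_rot: [[0.2, 0.88, 0.432], [0.98, -0.18, -0.088], [0.0, 0.441, -0.898]]
ft_force: [-10.2, -1.6, 8.9]
gripper_width: 0.157
```

```bash
python3 chk.py 7
```

```text
11.175 F normal 14.8 uphill -3.7 level -3.5 torque(tool) [ 1.21 -1.14  0.04] grip 0.1570764814260997
[0.57947469 0.17385971 0.08785749] [  46.9  -14.1  -38.2   27.4  -54.8 -162.3]
n 1 turn/row [ 0.0019 -0.0004  0.0003] deg 0.11459813298059679
-0.3 0.3 -0.5 | 0.0019 -0.0004 0.0003
inhand N 10769 tilt deg x,y [ 0.06 -0.18] z0 0.0102
 x [-0.0488 -0.0481  0.0457  0.0463] y [-0.0301 -0.0297 -0.0295]
 near edge y0 -0.0293 angle -0.02
side 0.00788717289971528 [-0.0304 -0.0303 -0.03    0.0293  0.0298  0.0305] [-0.0489 -0.0477 -0.0461  0.0474  0.048   0.0486]
  tilt vs face [-0.02 -0.06]
scene 0.008005430317134524 [-0.0323 -0.0306 -0.0303  0.03    0.0302  0.0307] [-0.0493 -0.048  -0.0478  0.0466  0.0468  0.0471]
  tilt vs face [0.22 0.16]
```

{"fn": "apply_moves", "kwargs": {"plan": "0 0 0 0 0 0;0 0 0 0 0 0;0 0 0 0 0 0;0 0 0 0 0 0"}}

```text
time: 11.82
tool_pos: [0.5795, 0.1739, 0.0879]
eef_rot: [[0.2, 0.88, 0.432], [0.98, -0.18, -0.088], [0.0, 0.441, -0.898]]
ft_force: [-9.5, -0.8, 7.7]
gripper_width: 0.157
```

```bash
python3 - <<'E'
from h import *
s=frc(); print(s["tool_pos"]); job.sign_off(); print("signed")
E
```

```text
11.825 F normal 13.6 uphill -3.8 level -2.5 torque(tool) [ 1.16 -1.16  0.02] grip 0.15679517505272508
[0.57947261 0.17386482 0.08785925]
the job is handed in; nothing more can be done
signed
```

The 95 mm plate is gripped by its rib and held flat on the face of the smaller dark stand, and I handed the job in at 11.8 s.

**Last checks:**
- **Force:** about 14 N normal, with about 4–5 N of sideways load left that I did not fully trim out. It held steady over the final half second.
- **Flatness:** the plate top sits 7.9–8.0 mm above the face plane measured at the start, and its tilt matches within about 0.2°. That is within measurement noise, and it shows the slope was not shifted.
- **Edges:** in line with the face's edges within about 1 mm in the side and scene views. The two views disagree by about 0.5–1 mm along the level direction.
- **Other items:** the arm never touched the other two plates, the tub or the box. I did not re-measure their positions at the end.
- **Joint range:** joint 6 ended at -162°, inside its -171° limit.

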